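# Fetch the ore basket out of the shaker well with the hook rod

### The arm

A 6-joint arm with a two-finger parallel gripper is mounted at the origin on the work surface. World frame = base frame: x ahead of the robot, y to its left, z up, the work surface at z = 0. Lengths are in m, angles in rad, forces in N, time in s.
With the tool pointing down it reaches from about 0.3 to 0.775 m from the base axis. Payload 14.6 kg.
Tool frame: the origin (TCP) lies on the centre line of the jaws, within the pads' length; the fingertips stand 19 mm ahead of it and the grasp point (between the pads) is the TCP; y points along the fingers, x is the direction in which the jaws open and shut, and the axes are right-handed (so a half turn about y gives the same grasp; the last joint's range is limited). The gripper opens to 94 mm and grips with 3 to 60 N. Pads are 16 mm wide; open, the fingers measure 119 mm over their backs; the gripper's body (75 mm by 177 mm) begins 78 mm behind the grasp point.
Start: joints at [-1.19, 0.3, 1.521, -0, 1.321, -0.067], TCP at [0.238, -0.496, 0.224] pointing down, gripper open.
Joint ranges: [-3.03, 3.03], [-0.79, 2.21], [0.23, 2.52], [-1.04, 4.18], [0, 3.07], [-2.55, 2.55]. Speed limits (rad/s): [2.22, 2.22, 2.57, 3.14, 3.14, 3.14].

### API

Orientations are given as [roll, pitch, yaw] about the fixed x, y, z axes, in that order (R = Rz(yaw) Ry(pitch) Rx(roll)).
In Python, from station import ctrl, optics gives the robot as it stands.
- The arm moves only by the tool jog_arm, never from a script. Its argument "targets" is a list of rows, each a list of 3 entries, a list of its own where there are three numbers: the finger opening in cm, from 0 to 9.4, then the shift along the tool's x, y, z in cm, then the turn about the tool's y in rad. A call has 1 to 10 rows; each row is the pose to reach, as a shift and turn from the pose commanded when the call began, along the tool's axes at that moment; what a row does not reach only later rows make up. A row lasts 1/10 s, in which the tool goes at most 50 mm and 8.59 degrees, less where a joint would pass 70% of its speed; a pose out of reach is approached as far as the arm can. A call with a gripper value outside its range is refused whole. The fingers move at their own pace and stop on an object; "grip_force" is the grip in N (left out, the last holds). Time passes only in rows, so rows that repeat a pose let the fingers close. It gives the time, the measured TCP pose, the force and the opening at its end, in the units of the state.
- ctrl.get_obs(): the state, without advancing time (a new reading comes with each control period).
- optics.camera(name): name is "scene" or "top"; returns a dict with "img" (480x640x3 uint8, red, green, blue), "range_z" (480x640 float32, m along the optical axis (not along the pixel's ray), 0 where there is no reading), "camera_matrix" (3x3 intrinsics, pixels), "world_to_cam" (4x4, takes a point from world to camera coordinates). Camera axes: x right, y up, looking along -z (the intrinsics and any distortion apply to the point x, -y, -z); pixel columns grow to the right and rows downward; lengths in m; the calibration is good to about 2 mm. A picture is of the moment at which its call begins.
- ctrl.hand_in(): hands the job in, once; it reports no verdict.
The state is a dict: "time_s": time; "qpos": joint angles; "joint_vel": joint speeds; "tau": joint torques, N m; "ee_pos": TCP position; "eef_rot": TCP orientation; "force": force on the tool from outside, world axes, zero at the start; "moment": the same for the moment, N m; "grip_width": finger opening in m.
Only numpy, scipy, OpenCV 4.12 (cv2) and the standard library are available. Lean on these libraries where they do the work, as an engineer would, in place of code of your own. Each camera call takes 0.05 s, during which the arm holds its last target. There are 200 camera calls.

### The job

Take the hook rod out of its fork stand and use it to fetch the small ore basket that hangs deep inside the narrow shaker well: feel the basket's cross bar up against the retainer plate, draw it out through the slot and lift it out, never forcing it. Stand the basket upright on the bucking plate, unhook it, and hang the rod back in its fork. Do not touch the basket with the fingers and leave the other things on the bench alone.

Things in the scene. Friction and masses are not known exactly. Their poses are not given: they have to be found in the camera images.
- well: Narrow upright open-topped sheet-steel box, fixed, outside 118 (x) x 84 (y) mm, 140 high, walls 4 mm, inside 110 x 76; foot 150 x 116 x 6. Origin: centre of the underside; z up, x from the near wall to the far wall. Inside, at the far wall, are two prongs (point well_prongs) and, over and before them, a retainer (point well_retainer). The front part, x below 17 mm, is open up to the rim.
- well_prongs (a point): Point on the well, x = 28, y = 0, z = 67 mm in its frame, axes along the well's: where the basket's bar lies, midway between two prongs at y = -24 and +24 mm, each 6 mm wide, top at this point's height, from the far wall to 4 mm short (-x) of this point, with 4 mm high stop nubs 7 mm beyond it (+x).
- well_retainer (a point): Reference point on the well, x = 22, y = 0, z = 81 mm in its frame. Rigid retainer: a level plate, 4 mm thick, x = 22 to 54 (well frame), full width, over the bar; its underside is 0 to 22 mm above this point: set anew each time, NOT measured, find it by feel. Its parts below: see well_slot.
- well_slot (a point): x = 20.5, y = 0, z = 76 mm in the well's frame: middle of the retainer's slot at its lowest setting (it rises with the plate). The slot, 10 mm high, open to -x, is the bar's only way out: over it the plate, under it two lips, x = 19 to 22, |y| = 20 to 36, 18 mm tall, joined to the plate by straps at |y| = 33 to 36; under or behind them alike fixed lips, z = 57 to 71, |y| = 20 to 38. Nothing at |y| < 20.
- basket: Steel basket with lumps of rusty ore fixed in it, 40 (x) x 36 (y) mm, 26 high, 0.17 to 0.35 kg. Origin: centre of the underside; z up. The ore reaches z = 30. A rigid bail carries a cross bar (point basket_bar). At the start it hangs in the well by the bar's ends, origin 10 mm above the well's, axes along the well's. Delicate: the contact forces on it added up (hook and retainer both count) must stay under 25 N.
- basket_bar (a point): Middle of the basket's round cross bar, 60 mm above the basket's origin, axes along the basket's. The bar is 6 mm thick, 56 mm long, along y. Two bail legs 5 mm thick hold it at y = -12 and +12 mm (lower than 26 mm below the bar they splay out to the basket's end walls). Between bar and ore 27 mm are free.
- rod: Hook rod, 0.16 kg. Origin: on the shaft's axis at the underside of the collar; z up. Wooden handle 24 (x) x 18 (y) mm, z = 6 to 62, gripped across its 18 mm (along y); collar disc 30 mm wide, z = 0 to 6; shaft 8 mm thick down to a J hook (point rod_hook). At the start it hangs upright in the fork by its collar, hook along the fork's +x within 0.12 rad.
- rod_hook (a point): Foot of the rod's shaft, 95 mm below the rod's origin, axes along the rod's. From here a bar 6 mm thick, its centre line at this height, runs 24 mm along +x, where a tip 6 mm thick turns up: top of the tip 7.5 mm above this point (so 1.5 mm below the top of a 6 mm bar lying in the hook), lowest part of the hook 3 mm below. Between shaft and tip 17 mm are free.
- fork: Fixed iron stand of the rod. Origin: centre line at the underside; z up. Two level prongs (x = -25 to 50 mm, y = 7 to 17 and -7 to -17 mm, top 115 mm above the origin) leave a 14 mm slot, open towards -x; the post stands at x = 50 to 62 mm. Hung, the rod's shaft is in the slot at about x = 0 and its collar lies on the prongs.
- plate: Bucking plate: fixed hardened steel slab 150 x 150 x 18 mm, lying flat. Origin: centre of the underside, top 18 mm above it.
- hammer: Ball-peen hammer with wooden handle, 250 mm long, lying; bystander. Origin under the handle.
- pan: Shallow steel chip pan 130 x 180 x 25 mm; bystander. Origin: centre of the underside.
- jar: Sample jar, 56 mm wide, 85 mm high; bystander. Origin: centre of the underside.
- lump: Fist-sized loose lump of rusty ore, about 50 mm; bystander. Origin: its underside.
- sieve: Brass sieve ring, 84 mm wide, 35 mm high; bystander. Origin: centre of the underside.
- brush: Bench brush, lying; bystander. Origin under its length.

How it is judged:
On the way, in this order (a step that is already met when the one before it is completed fails the run):
1. the basket hangs from the hook rod, clear above the well's rim (z of basket in the frame of well above 0.142 m and contact force between basket and rod above 0.8 N and contact force between basket and well below 0.1 N), for 0.2 s.
2. the basket stands upright on the bucking plate, off the hook (x of basket in the frame of plate between -0.06 and 0.06 m and y of basket in the frame of plate between -0.06 and 0.06 m and angle between basket's own z axis and vertical below 0.1 rad and contact force between basket and plate above 0.5 N and contact force between basket and rod below 0.2 N), for 0.2 s.
At the end, for the whole second after the job is handed in: The basket stands upright (within 0.1 rad) and at rest on the bucking plate, its centre within 60 mm of the plate's centre along each plate axis, free of the rod; the rod hangs upright (within 0.12 rad) and at rest by its collar in the fork (shaft in the slot, collar on the prongs) (all of step 2 and x of rod in the frame of fork between -0.03 and 0.04 m and y of rod in the frame of fork between -0.01 and 0.01 m and z of rod in the frame of fork between 0.108 and 0.122 m and angle between rod's own z axis and vertical below 0.12 rad and contact force between rod and fork above 0.3 N and linear speed of each of basket, rod below 0.02 m/s); the robot touches nothing.
It fails at once if the contact forces on the basket, added up, pass 25 N (pressed or pulled too hard) (contact force between basket and anything else above 25 N).
It fails at once if the rod is pressed against the well with more than 25 N (contact force between rod and well above 25 N).
It fails at once if the fingers touch the basket (contact force between the fingers and basket above 0.3 N).
It fails at once if another thing on the bench is moved by more than 30 mm (distance of any of hammer, pan, jar, lump, sieve, brush from where it was at the start of the episode above 0.03 m).
It also fails if it takes over 72 s, if anything falls off the work surface, if the arm or the gripper's body presses on something with over 40 N, if the wrist force passes 120 N, or if a joint passes its speed limit or range.

## Working session

There is one attempt and no reset: what is moved stays moved. The work goes in short steps, Python scripts to look and compute and a tool call to move; the robot and the scene stay as the last step left them, time stands still between calls to the robot, and variables do not carry over. Pictures are saved under pics/ and viewed, about 8 in all and at most 12, crops included, and the job is handed in when it is done.

Besides the shell and the picture viewer there is one more tool, called as a command line: name --argument value ..., lists and objects as JSON in quotes. jog_arm: Moves the arm, as the interface text tells. Its arguments: {"type":"object","properties":{"targets":{"type":"array","items":{"type":"array"}},"grip_force":{"type":"number"}},"required":["targets"]}

```bash
mkdir -p pics; ls; cat > h.py <<'E'
import numpy as np, cv2
from station import ctrl, optics
def take(n):
    c=optics.camera(n); np.savez(f'{n}.npz',**c); return c
def pts(c):
    K=c['camera_matrix'];z=c['range_z'];v,u=np.mgrid[:480,:640]
    x=(u-K[0,2])/K[0,0]*z; y=(v-K[1,2])/K[1,1]*z
    P=np.stack([x,-y,-z,np.ones_like(z)],-1)@np.linalg.inv(c['world_to_cam']).T
    P[z==0]=np.nan
    return P[...,:3]
E
python3 - <<'E'
from h import *
o=ctrl.get_obs()
for k,v in o.items(): print(k,np.round(v,4))
for n in('scene','top'):
    c=take(n); cv2.imwrite(f'pics/{n}0.png',c['img'][...,::-1]); print(c['camera_matrix'],c['world_to_cam'],c.keys())
E
```

```text
pics
time_s 0.0
qpos [-1.1896  0.3005  1.5216 -0.      1.3207 -0.0666]
joint_vel [ 0.0004  0.001  -0.0003  0.0012  0.      0.0019]
tau [ 2.00000e-04 -5.31802e+01 -3.52737e+01  7.09000e-02  2.43000e-02
 -1.00000e-04]
ee_pos [ 0.238  -0.4955  0.2239]
eef_rot [-1.5707e+00  1.2000e-03 -1.1230e+00]
force [-0.3615 -0.2699 -0.2099]
moment [ 0.032  -0.0409  0.0086]
grip_width 0.094
[[483.80359105   0.         317.75265982]
 [  0.         483.80359105 241.12561798]
 [  0.           0.           1.        ]] [[ 0.1078564   0.9941647   0.00188229 -0.01800482]
 [-0.77574616  0.08297588  0.62556607  0.36906876]
 [ 0.62175952 -0.06893148  0.78016893 -1.49868962]
 [ 0.          0.          0.          1.        ]] dict_keys(['img', 'range_z', 'camera_matrix', 'world_to_cam'])
[[468.26382634   0.         312.73583376]
 [  0.         468.26382634 235.71786141]
 [  0.           0.           1.        ]] [[-0.00429741 -0.9999771  -0.00522825 -0.04785049]
 [ 0.99343711 -0.00486678  0.11427607 -0.55254412]
 [-0.11429889 -0.00470285  0.99343528 -1.04108644]
 [ 0.          0.          0.          1.        ]] dict_keys(['img', 'range_z', 'camera_matrix', 'world_to_cam'])
```

View pics/scene0.png

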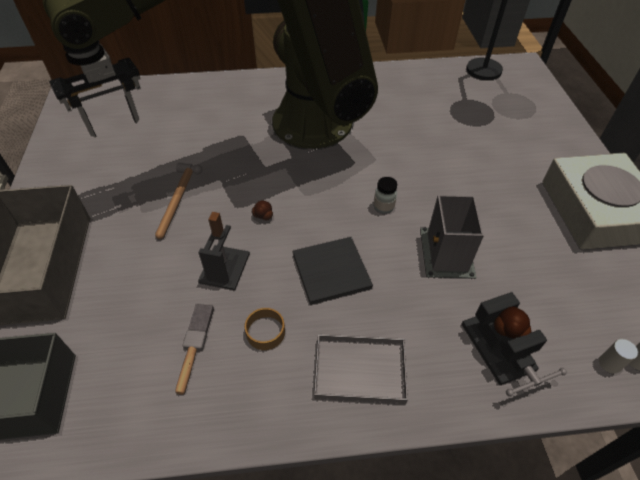

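View pics/top0.png

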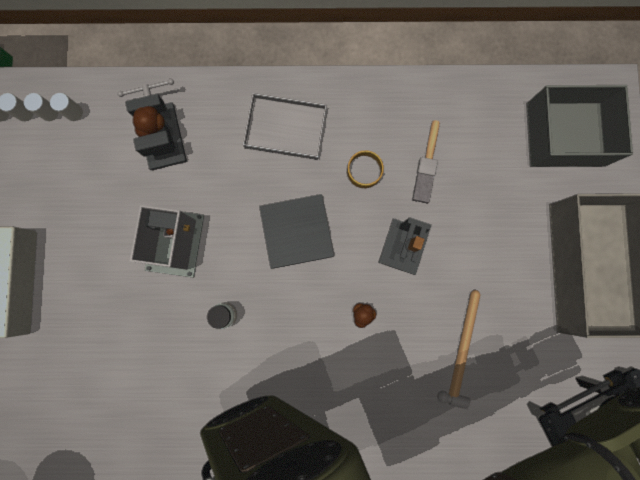

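The scene view shows the fork with rod at (220,250), the plate at (332,268), the well at (455,240) and the jar at (385,195). In the top view the fork is at (405,245), the plate at (297,232), the well at (170,240) and the jar at (220,315). Next I'll make enlarged crops and take height bands from the depth.

```bash
python3 - <<'E'
from h import *
S=dict(np.load('scene.npz'));T=dict(np.load('top.npz'))
def crop(c,x,y,w,h,s): return cv2.resize(np.clip(c['img'][y:y+h,x:x+w,::-1].astype(float)*1.6,0,255).astype(np.uint8),(w*s,h*s),interpolation=cv2.INTER_CUBIC)
a=crop(T,370,205,70,75,5);b=crop(T,125,195,90,90,4);c=crop(S,190,200,70,95,4);d=crop(S,415,185,75,100,4)
H=np.zeros((780,760,3),np.uint8)
im=np.zeros((780,760,3),np.uint8)
for (p,x,y) in((a,0,0),(b,380,0),(c,0,378),(d,380,378)): im[y:y+p.shape[0],x:x+p.shape[1]]=p[:780-y]
cv2.imwrite('pics/crop1.png',cv2.resize(im,(584,600),interpolation=cv2.INTER_AREA))
def rect(c,box,lo,hi,nm):
    P=pts(c);x0,y0,x1,y1=box;Q=P[y0:y1,x0:x1].reshape(-1,3)
    Q=Q[(Q[:,2]>lo)&(Q[:,2]<hi)]
    if len(Q)<5: print(nm,len(Q));return
    (cx,cy),(w,h),a=cv2.minAreaRect((Q[:,:2]*1000).astype(np.float32))
    print(nm,len(Q),'c',round(cx,1),round(cy,1),'wh',round(w,1),round(h,1),'a',round(a,1),'zmed',np.round(np.median(Q[:,2]),4), 'med',np.round(np.median(Q,0),4))
for n,c,f,w,p in(('T',T,(370,205,440,285),(125,195,215,285),(250,185,345,280)),('S',S,(190,200,260,295),(415,185,490,285),(285,230,380,310))):
    rect(c,w,.132,.147,n+' rim');rect(c,w,.003,.012,n+' foot');rect(c,p,.012,.025,n+' plate')
    rect(c,f,.106,.117,n+' prongs');rect(c,f,.003,.015,n+' forkbase')
    for l in(.12,.135,.15,.165): rect(c,f,l,l+.015,n+' rod%g'%l)
    rect(c,f,.17,.19,n+' rodtop')
    rect(c,f,.118,.125,n+' collar')
P=pts(T)
# well interior heights along grid
Q=P[195:285,125:215].reshape(-1,3)
np.save('wellT.npy',Q)
E
```

```text
T rim 541 c 542.8 275.4 wh 86.2 118.5 a 81.5 zmed 0.1398 med [0.5433 0.2766 0.1398]
T foot 1738 c 549.2 287.9 wh 213.7 213.3 a 0.7 zmed 0.0059 med [0.5209 0.2778 0.0059]
T plate 4112 c 566.8 -10.7 wh 150.7 150.0 a 10.7 zmed 0.0185 med [ 0.5653 -0.0114  0.0185]
T prongs 356 c 533.5 -263.3 wh 49.4 87.5 a 71.1 zmed 0.1149 med [ 0.5515 -0.2626  0.1149]
T forkbase 1559 c 534.7 -265.6 wh 162.7 187.5 a 89.1 zmed 0.0094 med [ 0.5179 -0.2477  0.0094]
T rod0.12 49 c 536.4 -261.1 wh 24.5 58.5 a 74.9 zmed 0.1226 med [ 0.5209 -0.2501  0.1226]
T rod0.135 21 c 521.4 -251.9 wh 26.7 10.8 a 7.6 zmed 0.1429 med [ 0.5176 -0.251   0.1429]
T rod0.15 20 c 518.5 -252.0 wh 25.4 11.2 a 18.8 zmed 0.1566 med [ 0.517  -0.2507  0.1566]
T rod0.165 120 c 521.4 -258.5 wh 18.3 24.4 a 69.7 zmed 0.1768 med [ 0.522  -0.2576  0.1768]
T rodtop 116 c 521.6 -258.6 wh 18.2 24.0 a 70.5 zmed 0.1772 med [ 0.5211 -0.2582  0.1772]
T collar 72 c 535.5 -268.2 wh 46.1 79.9 a 77.9 zmed 0.1198 med [ 0.5248 -0.2519  0.1198]
S rim 509 c 542.2 274.7 wh 86.2 123.3 a 81.9 zmed 0.1389 med [0.5504 0.2763 0.1389]
S foot 913 c 474.8 311.0 wh 1
[... 172 characters left out ...]
9.0 wh 51.0 88.3 a 77.1 zmed 0.1139 med [ 0.5571 -0.2659  0.1139]
S forkbase 1038 c 456.1 -263.3 wh 174.0 302.6 a 88.8 zmed 0.0091 med [ 0.5353 -0.2439  0.0091]
S rod0.12 67 c 528.1 -258.5 wh 17.8 28.2 a 19.3 zmed 0.1257 med [ 0.5311 -0.2565  0.1257]
S rod0.135 62 c 528.3 -256.5 wh 14.8 27.8 a 31.3 zmed 0.143 med [ 0.5316 -0.2568  0.143 ]
S rod0.15 59 c 528.4 -256.1 wh 13.5 27.9 a 33.0 zmed 0.1574 med [ 0.5324 -0.2583  0.1574]
S rod0.165 110 c 523.6 -259.8 wh 18.6 24.9 a 68.7 zmed 0.1756 med [ 0.5267 -0.2587  0.1756]
S rodtop 91 c 523.6 -259.8 wh 18.5 24.9 a 68.7 zmed 0.1763 med [ 0.5246 -0.2592  0.1763]
S collar 51 c 543.8 -264.2 wh 34.1 64.6 a 71.9 zmed 0.1205 med [ 0.5312 -0.2565  0.1205]
```

View pics/crop1.png

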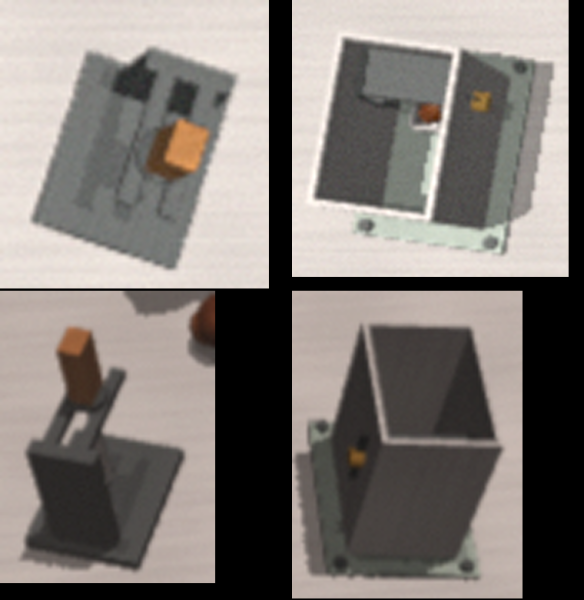

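The crops show the retainer plate at the +x end of the well and the fork's slot opening towards the robot. I'll look at the retainer height in the depth data and refine the yaws.

```bash
python3 - <<'E'
from h import *
T=dict(np.load('top.npz'));S=dict(np.load('scene.npz'))
for n,c in(('T',T),('S',S)):
    P=pts(c).reshape(-1,3);a=-8.3/57.2958
    d=P-np.array([.5426,.275,0]);L=np.c_[d[:,0]*np.cos(a)+d[:,1]*np.sin(a),-d[:,0]*np.sin(a)+d[:,1]*np.cos(a),d[:,2]]*1000
    m=(abs(L[:,0])<53)&(abs(L[:,1])<36);Q=L[m]
    h=np.histogram(Q[:,2],bins=np.arange(0,150,3)); print(n,[(int(e),int(k)) for k,e in zip(*h) if k])
    m=(Q[:,2]>78)&(Q[:,2]<112)
    if n=='T': print(np.round(np.percentile(Q[m],[1,5,50,95,99],axis=0),1))
    for lo,hi in((25,50),(50,78),):
        q=Q[(Q[:,2]>lo)&(Q[:,2]<hi)]
        print(lo,len(q),np.round(q[::max(1,len(q)//12)],1).tolist())
    # rod/hook & fork in local frame, fork yaw
    m=(P[:,2]>.106)&(P[:,2]<.118)&(abs(P[:,0]-.535)<.08)&(abs(P[:,1]+.263)<.06);q=P[m]
    # per-prong line fit
    for yw in(-19,-18,-17,-16,-15): 
        b=np.radians(yw);e=q[:,:2]-[.5225,-.259];l=np.c_[e@[np.cos(b),np.sin(b)],e@[-np.sin(b),np.cos(b)]]*1000
        k=(l[:,0]<45)
        l=l[k];u=l[l[:,1]>0];w=l[l[:,1]<0]
        print(yw,[np.round([np.polyfit(z[:,0],z[:,1],1)[0],*np.percentile(z[:,1],[2,50,98]),*np.percentile(z[:,0],[2,98])],2).tolist() for z in(u,w) if len(z)>5])
E
```

```text
T [(0, 17), (3, 120), (6, 169), (9, 61), (12, 3), (15, 4), (18, 2), (21, 2), (24, 5), (27, 8), (30, 11), (33, 21), (36, 19), (39, 9), (45, 1), (57, 1), (60, 2), (63, 2), (66, 3), (69, 1), (72, 1), (75, 1), (81, 3), (84, 2), (87, 2), (90, 6), (93, 4), (96, 2), (102, 42), (105, 228), (108, 145), (111, 8)]
[[ 18.9 -25.9  87.1]
 [ 21.7 -23.3 103.1]
 [ 36.2   5.9 107.1]
 [ 51.3  33.5 109.9]
 [ 52.7  35.7 111. ]]
25 73 [[25.9, 17.8, 39.5], [24.7, 18.3, 30.1], [26.2, 2.8, 35.6], [22.3, 10.3, 39.3], [19.4, 18.0, 35.4], [21.6, 1.8, 36.4], [18.2, 14.9, 29.8], [19.7, -0.5, 35.0], [16.7, 10.3, 28.7], [11.9, 17.4, 40.2], [10.6, 17.6, 31.6], [9.3, 6.8, 35.5], [8.1, -4.0, 39.9]]
50 11 [[24.0, 26.1, 61.7], [23.9, 22.2, 66.5], [18.9, 34.4, 74.2], [20.7, 20.9, 75.2], [21.7, 21.8, 66.5], [19.0, 33.3, 58.0], [18.7, 28.5, 65.2], [18.7, 25.0, 68.9], [19.0, 22.5, 69.5], [19.7, 22.1, 64.6], [20.2, 20.9, 61.7]]
-19 [[-0.01, 4.81, 12.79, 19.45, -31.44, 44.49], [-0.01, -21.32, -12.26, -3.09, -31.04, 44.55]]
-18 [[-0.02, 5.67, 12.53, 17.86, -31.31, 44.15], [-0.03, -22.05, -12.28, -2.76, -31.23, 44.38]]
-17 [[-0
[... 627 characters left out ...]
 31.1], [-51.8, 33.3, 31.1], [-52.3, 2.9, 25.2], [-52.6, 15.1, 25.5], [-52.8, 24.9, 25.7]]
50 7 [[-52.9, 1.8, 76.3], [-52.9, 4.9, 72.9], [-52.9, 8.0, 58.5], [-40.1, 35.8, 74.4], [-52.9, -3.1, 54.4], [-51.7, -0.4, 52.2], [-26.3, 35.9, 65.0]]
-19 [[0.0, 5.12, 12.33, 16.69, -30.82, 43.8], [-0.01, -18.78, -12.3, -2.97, 7.17, 44.38]]
-18 [[-0.01, 4.57, 12.31, 16.34, -30.57, 44.02], [-0.04, -20.55, -12.6, -3.6, 6.91, 44.45]]
-17 [[-0.03, 3.93, 12.21, 16.61, -30.41, 44.2], [-0.07, -23.03, -12.97, -4.25, 6.64, 44.35]]
-16 [[-0.05, 3.32, 11.99, 16.85, -30.13, 44.17], [-0.1, -23.72, -13.6, -4.96, 6.4, 44.38]]
-15 [[-0.07, 2.96, 11.86, 17.11, -29.84, 44.27], [-0.12, -24.44, -14.22, -5.66, 6.12, 44.42]]
```

The retainer underside should be at about z = 0.102–0.103 (r ≈ 21), which I'll confirm by feel. I'm moving to the fork now.

jog_arm --targets '[[7,[-9,-7.6,35.9],-2.34],[7,[-9,-7.6,35.9],-2.34],[7,[-9,-7.6,35.9],-2.34],[7,[-9,-7.6,35.9],-2.34],[7,[-9,-7.6,35.9],-2.34],[7,[-9,-7.6,35.9],-2.34],[7,[-9,-7.6,35.9],-2.34],[7,[-9,-7.6,35.9],-2.34],[7,[-9,-7.6,35.9],-2.34],[7,[-9,-7.6,35.9],-2.34]]' --grip_force 40

```text
time_s: 1.1
ee_pos: [0.5234, -0.2583, 0.2999]
eef_rot: [-1.57, 0.001, 0.385]
force: [-0.4, -0.1, -0.5]
grip_width: 0.0702
```

jog_arm --targets '[[7,[0,0,0],-0.832],[7,[0,0,0],-0.832],[7,[0,0,0],-0.832],[7,[0,0,0],-0.832],[7,[0,2,0],-0.832],[7,[0,6,0],-0.832],[7,[0,10,0],-0.832],[7,[0,12,0],-0.832],[7,[0,12,0],-0.832],[7,[0,12,0],-0.832]]'

```text
time_s: 2.1
ee_pos: [0.523, -0.2593, 0.1812]
eef_rot: [-1.571, 0.0, 1.209]
force: [-0.8, 1.2, 1.0]
grip_width: 0.0697
```

```bash
python3 - <<'E'
from h import *
o=ctrl.get_obs();print(o['ee_pos'],o['eef_rot'],o['time_s'])
S=take('scene');T=take('top')
a=cv2.resize(S['img'][180:280,170:280,::-1],None,fx=4,fy=4,interpolation=cv2.INTER_CUBIC)
cv2.imwrite('pics/g1.png',a)
E
```

```text
[ 0.52297782 -0.25932241  0.18119284] [-1.57108279e+00  5.98275219e-05  1.20898410e+00] 2.1
```

View pics/g1.png

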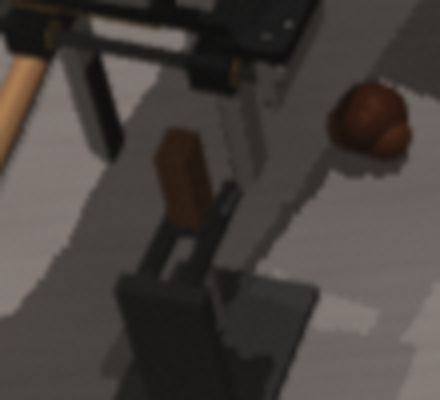

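The fingers at (100,130) and (240,150) straddle the handle at (182,180). Next I'll go down and close.

jog_arm --targets '[[7,[0,1.5,0],0],[7,[0,2.8,0],0],[7,[0,2.8,0],0],[1.5,[0,2.8,0],0],[1.5,[0,2.8,0],0],[1.5,[0,2.8,0],0],[1.5,[0,2.8,0],0],[1.5,[0,2.8,0],0],[1.5,[0,2.8,0],0],[1.5,[0,2.8,0],0]]'

```text
time_s: 3.2
ee_pos: [0.5227, -0.2593, 0.1525]
eef_rot: [-1.571, 0.0, 1.209]
force: [1.3, 4.0, -0.9]
grip_width: 0.0172
```

jog_arm --targets '[[1.5,[0,-0.3,0],0],[1.5,[0,-0.6,0],0],[1.5,[0,-0.6,0],0],[1.5,[-0.1,-0.6,2],0],[1.5,[-0.15,-0.6,4],0],[1.5,[-0.2,-0.6,6],0],[1.5,[-0.2,-0.6,8],0],[1.5,[-0.2,-1,8],0],[1.5,[-0.2,-5,8],0],[1.5,[-0.2,-5,8],0]]'

```text
time_s: 4.2
ee_pos: [0.4492, -0.2339, 0.2071]
eef_rot: [-1.578, 0.001, 1.209]
force: [-0.4, 0.9, -2.0]
grip_width: 0.0177
```

```bash
python3 - <<'E'
from h import *
o=ctrl.get_obs();print(o['ee_pos'],o['eef_rot'],o['force'],o['grip_width'])
S=take('scene');T=take('top')
a=cv2.resize(np.clip(S['img'][130:280,150:300,::-1]*1.5,0,255).astype(np.uint8),None,fx=4,fy=4,interpolation=cv2.INTER_CUBIC)
cv2.imwrite('pics/g2.png',a)
E
```

```text
[ 0.44922809 -0.23385615  0.20713554] [-1.57803882e+00  1.35892100e-03  1.20901215e+00] [-0.40752774  0.85975605 -2.00124039] 0.017743686574900528
```

View pics/g2.png

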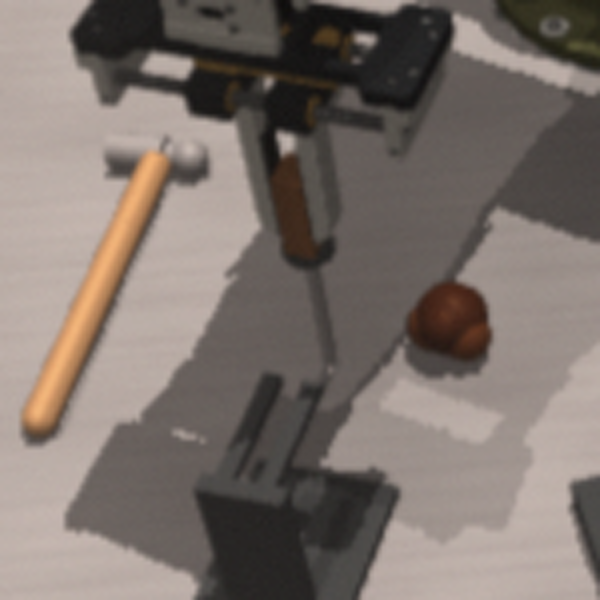

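The rod is out and upright, with its tip at (330,370) clear of the fork prongs. I'm carrying it to above the well.

jog_arm --targets '[[1.5,[0,-4,0],0],[1.5,[2,-8,0.5],0],[1.5,[6,-10.3,1.2],-0.05],[1.5,[11,-10.3,2.2],-0.1],[1.5,[16,-10.3,3.2],-0.15],[1.5,[21,-10.3,4.2],-0.217],[1.5,[26,-10.3,5.2],-0.217],[1.5,[31,-10.3,6.2],-0.217],[1.5,[35,-10.3,7.2],-0.217],[1.5,[39,-10.3,8],-0.217]]'

```text
time_s: 5.3
ee_pos: [0.5104, 0.1628, 0.3042]
eef_rot: [-1.569, 0.0, 1.427]
force: [0.9, -0.5, -1.4]
grip_width: 0.0176
```

jog_arm --targets '[[1.5,[4,0,-0.1],0],[1.5,[8,0,-0.2],0],[1.5,[11,1,-0.3],0],[1.5,[11.9,1.5,-0.3],0],[1.5,[11.9,1.5,-0.3],0],[1.5,[11.9,1.5,-0.3],0],[1.5,[11.9,1.5,-0.3],0]]'

```text
time_s: 6.0
ee_pos: [0.5309, 0.2765, 0.291]
eef_rot: [-1.571, -0.0, 1.425]
force: [-0.7, -0.3, -1.4]
grip_width: 0.0176
```

```bash
python3 - <<'E'
from h import *
o=ctrl.get_obs();print(o['ee_pos'],o['eef_rot'],o['force'],o['grip_width'])
S=take('scene');T=take('top')
a=cv2.resize(np.clip(S['img'][130:290,380:520,::-1]*1.6,0,255).astype(np.uint8),None,fx=3.5,fy=3.5,interpolation=cv2.INTER_CUBIC)
cv2.imwrite('pics/g3.png',a)
P=pts(S).reshape(-1,3);e=o['ee_pos'];a=-.145
d=P-[e[0],e[1],0]
l=np.c_[d[:,0]*np.cos(a)+d[:,1]*np.sin(a),-d[:,0]*np.sin(a)+d[:,1]*np.cos(a),P[:,2]-e[2]]*1000
# shaft points seen by scene cam: between hook and collar
m=(abs(l[:,0])<40)&(abs(l[:,1])<12)&(l[:,2]<-10)&(l[:,2]>-140)
q=l[m];print(len(q))
for k in range(-140,-10,10):
    s=q[(q[:,2]>=k)&(q[:,2]<k+10)]
    if len(s):print(k,len(s),np.round(np.median(s,0),1),np.round(s.max(0),1),np.round(s.min(0),1))
E
```

```text
[0.53085896 0.27649231 0.29097133] [-1.57143033e+00 -2.03689203e-04  1.42474210e+00] [-0.66563968 -0.27018206 -1.41373538] 0.017630445876632084
263
-140 14 [  10.7   -2.6 -131. ] [  26.3    0.2 -130.1] [  -0.7   -4.3 -132.9]
-130 27 [   6.4   -1.2 -126.5] [  29.1    3.6 -120.3] [  -0.5   -4.3 -129.9]
-120 13 [   1.8   -1.3 -114.8] [   4.2    2.6 -110.2] [  -0.6   -4.3 -118.8]
-110 11 [   1.8   -1.7 -105.8] [   6.1    3.  -100.7] [  -1.1   -5.1 -109.7]
-100 15 [  2.6  -1.4 -95.9] [  4.6   1.8 -91.2] [ -2.4  -4.8 -99.8]
-90 14 [  2.1  -1.4 -83.9] [  4.9   1.8 -80.5] [ -0.3  -4.7 -89.1]
-80 13 [  2.   -1.4 -74.5] [  3.4   2.1 -70.1] [  0.2  -5.  -79.6]
-70 12 [  2.1  -0.6 -65.6] [  4.6   2.2 -60.1] [ -1.9  -5.3 -68.4]
-60 14 [  2.3  -2.3 -55.8] [  4.7   2.  -50.2] [ -0.7  -4.3 -59.9]
-50 5 [  1.7  -2.3 -49.1] [  4.7   1.1 -47.9] [ -1.1  -4.2 -49.8]
-40 42 [ 10.3  -4.3 -32.5] [ 15.8  11.4 -30. ] [ -8.7 -12.  -37.4]
-30 41 [ 10.8  -2.1 -25.5] [ 16.   11.3 -20. ] [ -1.3 -11.4 -30. ]
-20 42 [ 10.4  -0.4 -14.8] [ 14.3  11.4 -10.1] [  5.6 -11.1 -19.5]
```

View pics/g3.png

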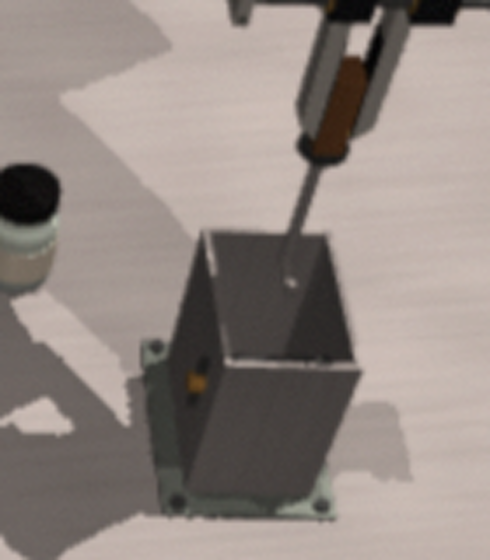

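The scene crop shows the hook tip at (292,283) over the well's open front, centred. I'm lowering it in front of the retainer.

jog_arm --targets '[[1.5,[0,2,0],0],[1.5,[0,4,0],0],[1.5,[0,6,0],0],[1.5,[0,7.5,0],0],[1.5,[0,8.5,0],0],[1.5,[0,9.5,0],0],[1.5,[0,9.5,0],0],[1.5,[0,9.5,0],0]]'

```text
time_s: 6.9
ee_pos: [0.5308, 0.2776, 0.196]
eef_rot: [-1.571, -0.0, 1.426]
force: [0.1, -0.4, -1.7]
grip_width: 0.0183
```

jog_arm --targets '[[1.5,[-0.1,0.4,0],0],[1.5,[-0.1,0.8,0],0],[1.5,[-0.1,0.8,0],0],[1.5,[-0.1,0.8,-0.4],0],[1.5,[-0.1,0.8,-0.8],0],[1.5,[-0.1,0.8,-1.2],0],[1.5,[-0.1,0.8,-1.6],0],[1.5,[-0.1,0.8,-1.8],0],[1.5,[-0.1,0.8,-1.8],0]]'

```text
time_s: 7.8
ee_pos: [0.5485, 0.2739, 0.1873]
eef_rot: [-1.571, 0.0, 1.426]
force: [0.4, 0.3, -1.6]
grip_width: 0.0181
```

jog_arm --targets '[[1.5,[0,0,-0.3],0],[1.5,[0,0,-0.6],0],[1.5,[0,0,-0.85],0],[1.5,[0,0,-0.85],0],[1.5,[0,0,-0.85],0]]'

```text
time_s: 8.3
ee_pos: [0.5567, 0.2728, 0.1874]
eef_rot: [-1.571, 0.0, 1.426]
force: [0.0, 0.2, -1.4]
grip_width: 0.0179
```

jog_arm --targets '[[1.5,[0,-0.3,0],0],[1.5,[0,-0.6,0],0],[1.5,[0,-0.8,0],0],[1.5,[0,-0.95,0],0],[1.5,[0,-1.1,0],0],[1.5,[0,-1.25,0],0],[1.5,[0,-1.4,0],0],[1.5,[0,-1.4,0],0],[1.5,[0,-1.4,0],0]]'

```text
time_s: 9.2
ee_pos: [0.5567, 0.2728, 0.2014]
eef_rot: [-1.571, 0.0, 1.426]
force: [-0.1, 0.3, -4.5]
grip_width: 0.0175
```

jog_arm --targets '[[1.5,[0,-0.2,0],0],[1.5,[0,-0.4,0],0],[1.5,[0,-0.6,0],0],[1.5,[0,-0.8,0],0],[1.5,[0,-1.0,0],0],[1.5,[0,-1.2,0],0],[1.5,[0,-1.4,0],0],[1.5,[0,-1.5,0],0],[1.5,[0,-1.5,0],0]]'

```text
time_s: 10.1
ee_pos: [0.5567, 0.2728, 0.2166]
eef_rot: [-1.571, -0.0, 1.426]
force: [0.2, -0.9, -4.1]
grip_width: 0.0182
```

jog_arm --targets '[[1.5,[0,-0.1,0],0],[1.5,[0,-0.2,0],0],[1.5,[0,-0.3,0],0],[1.5,[0,-0.4,0],0],[1.5,[0,-0.5,0],0],[1.5,[0,-0.5,0],0]]'

```text
time_s: 10.7
ee_pos: [0.5567, 0.2728, 0.2216]
eef_rot: [-1.571, -0.0, 1.426]
force: [-0.1, 0.3, -3.7]
grip_width: 0.0178
```

jog_arm --targets '[[1.5,[0,-0.1,0],0],[1.5,[0,-0.2,0],0],[1.5,[0,-0.2,0],0]]'

```text
time_s: 11.0
ee_pos: [0.5567, 0.2728, 0.2237]
eef_rot: [-1.571, -0.0, 1.426]
force: [0.0, 0.7, -3.4]
grip_width: 0.0181
```

jog_arm --targets '[[1.5,[0,-0.05,0],0],[1.5,[0,-0.05,0],0],[1.5,[0,-0.05,0],0]]'

```text
time_s: 11.3
ee_pos: [0.5567, 0.2728, 0.2239]
eef_rot: [-1.571, -0.0, 1.426]
force: [0.8, 0.2, -4.3]
grip_width: 0.0176
```

jog_arm --targets '[[1.5,[0,-0.05,0],0],[1.5,[0,-0.05,0],0],[1.5,[0,-0.05,0],0]]'

```text
time_s: 11.6
ee_pos: [0.5567, 0.2728, 0.2244]
eef_rot: [-1.571, -0.0, 1.426]
force: [-0.8, 0.4, -4.4]
grip_width: 0.0175
```

jog_arm --targets '[[1.5,[0,-0.05,0],0],[1.5,[0,-0.05,0],0],[1.5,[0,-0.05,0],0]]'

```text
time_s: 11.9
ee_pos: [0.5567, 0.2728, 0.225]
eef_rot: [-1.571, -0.0, 1.426]
force: [-0.3, 0.5, -3.7]
grip_width: 0.018
```

jog_arm --targets '[[1.5,[0,-0.05,0],0],[1.5,[0,-0.05,0],0],[1.5,[0,-0.05,0],0]]'

```text
time_s: 12.2
ee_pos: [0.5567, 0.2728, 0.2255]
eef_rot: [-1.571, -0.0, 1.426]
force: [-0.8, 0.4, -3.4]
grip_width: 0.0181
```

jog_arm --targets '[[1.5,[0,-0.05,0],0],[1.5,[0,-0.05,0],0],[1.5,[0,-0.05,0],0]]'

```text
time_s: 12.5
ee_pos: [0.5567, 0.2728, 0.226]
eef_rot: [-1.571, 0.0, 1.426]
force: [-0.3, 0.1, -4.3]
grip_width: 0.0177
```

jog_arm --targets '[[1.5,[0,-0.05,0],0],[1.5,[0,-0.05,0],0],[1.5,[0,-0.05,0],0]]'

```text
time_s: 12.8
ee_pos: [0.5567, 0.2728, 0.2265]
eef_rot: [-1.571, -0.0, 1.426]
force: [-0.5, 0.2, -4.2]
grip_width: 0.0179
```

jog_arm --targets '[[1.5,[0,-0.05,0],0],[1.5,[0,-0.05,0],0],[1.5,[0,-0.05,0],0]]'

```text
time_s: 13.1
ee_pos: [0.5566, 0.2728, 0.2267]
eef_rot: [-1.571, 0.0, 1.426]
force: [0.5, -1.0, -5.6]
grip_width: 0.0178
```

jog_arm --targets '[[1.5,[0,-0.03,0],0],[1.5,[0,-0.03,0],0],[1.5,[0,-0.03,0],0]]'

```text
time_s: 13.4
ee_pos: [0.5566, 0.2728, 0.2269]
eef_rot: [-1.57, 0.0, 1.426]
force: [1.5, -0.0, -8.9]
grip_width: 0.0178
```

Contact felt at TCP z ≈ 0.2267 (bar top ≈ 0.103, in line with the depth data). I'm backing off 2 mm to the slot's middle and drawing gently.

jog_arm --targets '[[1.5,[0,0.1,0],0],[1.5,[0,0.22,0],0],[1.5,[0,0.22,0],0],[1.5,[0,0.22,0.2],0],[1.5,[0,0.22,0.4],0],[1.5,[0,0.22,0.6],0],[1.5,[0,0.22,0.8],0],[1.5,[0,0.22,0.8],0]]'

```text
time_s: 14.2
ee_pos: [0.5485, 0.2741, 0.2252]
eef_rot: [-1.571, -0.0, 1.426]
force: [-0.1, 0.1, -4.1]
grip_width: 0.0179
```

jog_arm --targets '[[1.5,[0,0.05,0.2],0],[1.5,[0,0.05,0.4],0],[1.5,[0,0.05,0.6],0],[1.5,[0,0.05,0.8],0],[1.5,[0,0.05,0.9],0],[1.5,[0,0.05,0.9],0]]'

```text
time_s: 14.8
ee_pos: [0.5397, 0.2753, 0.2246]
eef_rot: [-1.571, -0.0, 1.426]
force: [-0.4, -0.5, -3.7]
grip_width: 0.0177
```

jog_arm --targets '[[1.5,[0,0,0.3],0],[1.5,[0,0,0.6],0],[1.5,[0,0,1.0],0],[1.5,[0,0,1.4],0],[1.5,[0,0,1.8],0],[1.5,[0,0,2.2],0],[1.5,[0,0,2.6],0],[1.5,[0,0,3.0],0],[1.5,[0,0,3.2],0],[1.5,[0,0,3.2],0]]'

```text
time_s: 15.8
ee_pos: [0.508, 0.28, 0.2246]
eef_rot: [-1.571, -0.0, 1.426]
force: [-0.5, 0.4, -3.6]
grip_width: 0.0179
```

jog_arm --targets '[[1.5,[0,-0.5,0],0],[1.5,[0,-1,0],0],[1.5,[0,-1.5,0],0],[1.5,[0,-2,0],0],[1.5,[0,-2.5,0],0],[1.5,[0,-3,0],0],[1.5,[0,-3,0],0],[1.5,[0,-3,0],0]]'

```text
time_s: 16.6
ee_pos: [0.5082, 0.2799, 0.2545]
eef_rot: [-1.571, -0.0, 1.426]
force: [0.2, 0.2, -3.7]
grip_width: 0.0179
```

```bash
python3 - <<'E'
from h import *
o=ctrl.get_obs();print(o['ee_pos'],o['force'])
S=take('scene');T=take('top')
a=cv2.resize(np.clip(S['img'][110:280,390:520,::-1]*2.,0,255).astype(np.uint8),None,fx=3.5,fy=3.5,interpolation=cv2.INTER_CUBIC)
cv2.imwrite('pics/g4.png',a)
E
```

```text
[0.50818598 0.2798828  0.25450814] [ 0.15516221  0.20758353 -3.69211783]
```

View pics/g4.png

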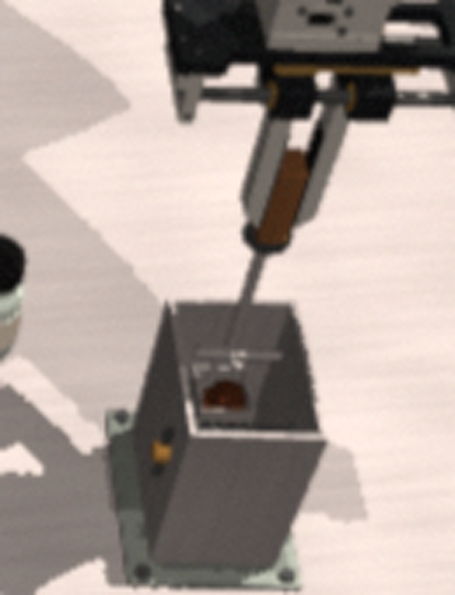

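The bar (240,355) lies in the hook and the basket (225,395) hangs level in the open front. I'll lift it clear.

jog_arm --targets '[[1.5,[0,-1,0],0],[1.5,[0,-2,0],0],[1.5,[0,-3.2,0],0],[1.5,[0,-4.4,0],0],[1.5,[0,-5.6,0],0],[1.5,[0,-6.8,0],0],[1.5,[0,-8,0],0],[1.5,[0,-9.2,0],0],[1.5,[0,-10.2,0],0],[1.5,[0,-11,0],0]]'

```text
time_s: 17.7
ee_pos: [0.5082, 0.2799, 0.3655]
eef_rot: [-1.571, -0.0, 1.426]
force: [-0.5, -1.3, -3.5]
grip_width: 0.0179
```

jog_arm --targets '[[1.5,[0,0,0],0],[1.5,[0,0,0],0],[1.5,[0,0,0],0],[1.5,[0,0,0],0]]'

```text
time_s: 18.1
ee_pos: [0.5081, 0.2799, 0.3641]
eef_rot: [-1.57, 0.0, 1.426]
force: [0.2, 0.0, -5.2]
grip_width: 0.0178
```

jog_arm --targets '[[1.5,[-1,0,-0.3],0],[1.5,[-3,0,-0.9],0],[1.5,[-5.5,0,-1.6],0],[1.5,[-8,0,-2.4],0],[1.5,[-10.5,0,-3.1],0],[1.5,[-13,0,-3.9],0],[1.5,[-15.5,0,-4.6],0],[1.5,[-18,0,-5.3],0],[1.5,[-20.5,0,-6.1],0],[1.5,[-23,0,-6.8],0]]'

```text
time_s: 19.1
ee_pos: [0.5422, 0.0408, 0.3645]
eef_rot: [-1.571, 0.0, 1.426]
force: [0.1, 0.2, -3.9]
grip_width: 0.018
```

jog_arm --targets '[[1.5,[-2,0,-0.6],0],[1.5,[-3.5,0,-1.1],0],[1.5,[-4.5,0,-1.4],0],[1.5,[-5,0,-1.5],0],[1.5,[-5,0,-1.5],0],[1.5,[-5,0,-1.5],0],[1.5,[-5,0,-1.5],0],[1.5,[-5,0,-1.5],0]]'

```text
time_s: 19.9
ee_pos: [0.5499, -0.0086, 0.3646]
eef_rot: [-1.571, -0.0, 1.427]
force: [-0.5, -0.1, -3.7]
grip_width: 0.0178
```

jog_arm --targets '[[1.5,[0,1,0],0],[1.5,[0,3,0],0],[1.5,[0,5,0],0],[1.5,[0,7,0],0],[1.5,[0,9,0],0],[1.5,[0,11,0],0],[1.5,[0,13,0],0],[1.5,[0,14.2,0],0],[1.5,[0,14.8,0],0],[1.5,[0,14.8,0],0]]'

```text
time_s: 20.9
ee_pos: [0.5498, -0.0091, 0.2161]
eef_rot: [-1.57, 0.0, 1.426]
force: [-0.5, -0.6, -3.5]
grip_width: 0.0176
```

jog_arm --targets '[[1.5,[0,0,0],0],[1.5,[0,0.15,0],0],[1.5,[0,0.3,0],0],[1.5,[0,0.45,0],0],[1.5,[0,0.6,0],0],[1.5,[0,0.75,0],0],[1.5,[0,0.9,0],0],[1.5,[0,1.0,0],0]]'

```text
time_s: 21.7
ee_pos: [0.5499, -0.0092, 0.2064]
eef_rot: [-1.571, -0.0, 1.426]
force: [-0.3, -0.5, -3.1]
grip_width: 0.0179
```

```bash
python3 - <<'E'
from h import *
o=ctrl.get_obs();print(o['ee_pos'],o['force'])
S=take('scene');T=take('top')
a=cv2.resize(np.clip(S['img'][180:320,270:400,::-1]*1.5,0,255).astype(np.uint8),None,fx=4,fy=4,interpolation=cv2.INTER_CUBIC)
cv2.imwrite('pics/g5.png',a)
E
```

```text
[ 0.54989944 -0.00916876  0.20637402] [-0.33048701 -0.52143616 -3.06001261]
```

View pics/g5.png

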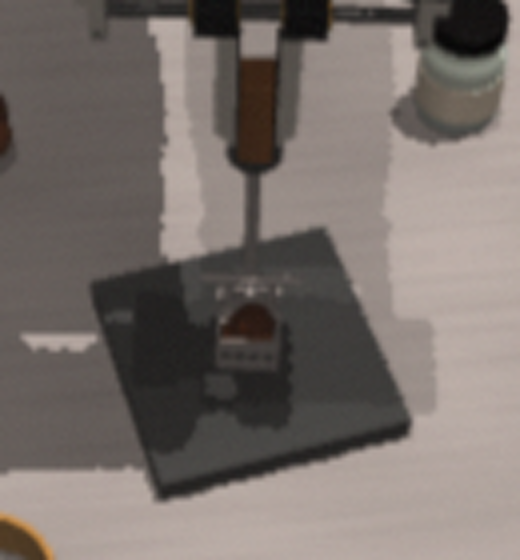

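The basket (248,345) hangs level over the middle of the plate. I'll set it down slowly.

jog_arm --targets '[[1.5,[0,0.1,0],0],[1.5,[0,0.2,0],0],[1.5,[0,0.3,0],0],[1.5,[0,0.4,0],0],[1.5,[0,0.55,0],0],[1.5,[0,0.7,0],0],[1.5,[0,0.85,0],0],[1.5,[0,1.0,0],0],[1.5,[0,1.0,0],0],[1.5,[0,1.0,0],0]]'

```text
time_s: 22.8
ee_pos: [0.5499, -0.0092, 0.1965]
eef_rot: [-1.571, 0.0, 1.426]
force: [0.5, 0.1, -0.5]
grip_width: 0.0176
```

```bash
python3 - <<'E'
from h import *
o=ctrl.get_obs();print(o['ee_pos'],o['force'])
S=take('scene');T=take('top')
a=cv2.resize(np.clip(S['img'][180:320,270:400,::-1]*1.5,0,255).astype(np.uint8),None,fx=4,fy=4,interpolation=cv2.INTER_CUBIC)
cv2.imwrite('pics/g6.png',a)
E
```

```text
[ 0.54993344 -0.00917507  0.19654928] [ 0.45554845  0.09181921 -0.48275345]
```

View pics/g6.png

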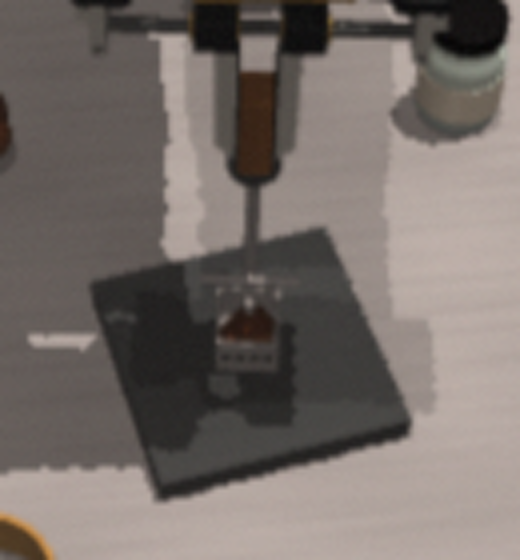

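The basket stands and the hook tip (250,302) is below the bar (252,282). I'm drawing the hook out backwards.

jog_arm --targets '[[1.5,[0,0,0.3],0],[1.5,[0,0,0.6],0],[1.5,[0,0,0.9],0],[1.5,[0,0,1.2],0],[1.5,[0,0,1.6],0],[1.5,[0,0,2.2],0],[1.5,[0,0,3],0],[1.5,[0,0,4],0],[1.5,[0,0,4.5],0],[1.5,[0,0,4.5],0]]'

```text
time_s: 23.9
ee_pos: [0.5048, -0.0025, 0.1968]
eef_rot: [-1.571, -0.0, 1.426]
force: [-0.3, 0.8, -2.3]
grip_width: 0.0176
```

```bash
python3 - <<'E'
from h import *
o=ctrl.get_obs();print(o['ee_pos'],o['force'])
S=take('scene');T=take('top')
a=cv2.resize(np.clip(S['img'][180:320,270:400,::-1]*1.5,0,255).astype(np.uint8),None,fx=4,fy=4,interpolation=cv2.INTER_CUBIC)
cv2.imwrite('pics/g7.png',a)
for n,c in(('S',S),('T',T)):
    P=pts(c).reshape(-1,3);m=(abs(P[:,0]-.567)<.045)&(abs(P[:,1]+.0115)<.045)&(P[:,2]>.03)&(P[:,2]<.055)
    q=P[m];print(n,m.sum(),np.round(np.median(q,0),4),np.round(q.min(0),3),np.round(q.max(0),3))
E
```

```text
[ 0.5048474  -0.00253615  0.196819  ] [-0.33122203  0.81725962 -2.31549538]
S 247 [ 0.5688 -0.0121  0.0412] [ 0.539 -0.031  0.03 ] [0.587 0.008 0.054]
  return _methods._mean(a, axis=axis, dtype=dtype,
  ret = um.true_divide(
Traceback (most recent call last):
ValueError: zero-size array to reduction operation minimum which has no identity
```

View pics/g7.png

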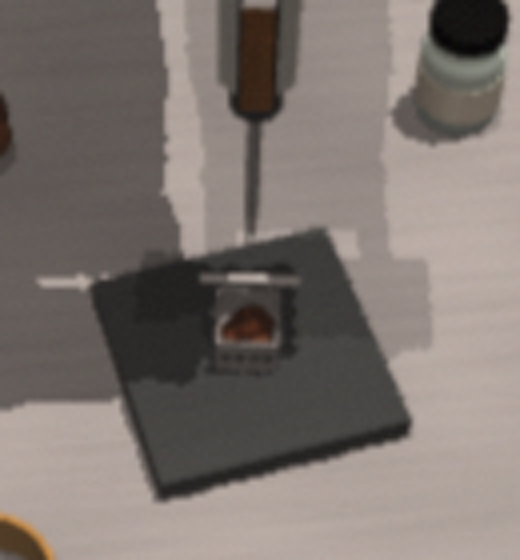

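The basket stands upright at the plate's centre and the hook is free. I'm taking the rod back to the fork.

jog_arm --targets '[[1.5,[0,-3,0],0],[1.5,[-2,-6,0.5],0],[1.5,[-5,-6,0.8],0.05],[1.5,[-9,-6,1.1],0.1],[1.5,[-13,-6,1.4],0.15],[1.5,[-17,-6,1.8],0.217],[1.5,[-21,-6,2.2],0.217],[1.5,[-23.6,-6,2.4],0.217],[1.5,[-23.6,-6,2.4],0.217],[1.5,[-23.6,-6,2.4],0.217]]'

```text
time_s: 25.0
ee_pos: [0.4476, -0.233, 0.2564]
eef_rot: [-1.571, -0.0, 1.208]
force: [0.3, -0.5, -1.2]
grip_width: 0.018
```

jog_arm --targets '[[1.5,[0,3,0],0],[1.5,[0,6,0],0],[1.5,[0,8.5,0],0],[1.5,[0,9.7,0],0],[1.5,[0,9.7,0],0],[1.5,[0,9.7,-1],0],[1.5,[0.05,9.7,-2],0],[1.5,[0.1,9.7,-3],0],[1.5,[0.1,9.7,-3.5],0],[1.5,[0.1,9.7,-3.5],0]]'

```text
time_s: 26.0
ee_pos: [0.4813, -0.2444, 0.1596]
eef_rot: [-1.571, 0.0, 1.209]
force: [-0.5, 0.6, -2.0]
grip_width: 0.0177
```

```bash
python3 - <<'E'
from h import *
o=ctrl.get_obs();print(o['ee_pos'],o['force'])
S=take('scene');T=take('top')
a=cv2.resize(np.clip(S['img'][150:300,170:280,::-1]*1.7,0,255).astype(np.uint8),None,fx=4,fy=4,interpolation=cv2.INTER_CUBIC)
cv2.imwrite('pics/g8.png',a)
E
```

```text
[ 0.48131801 -0.24438941  0.15957263] [-0.45268799  0.62836033 -2.04225691]
```

View pics/g8.png

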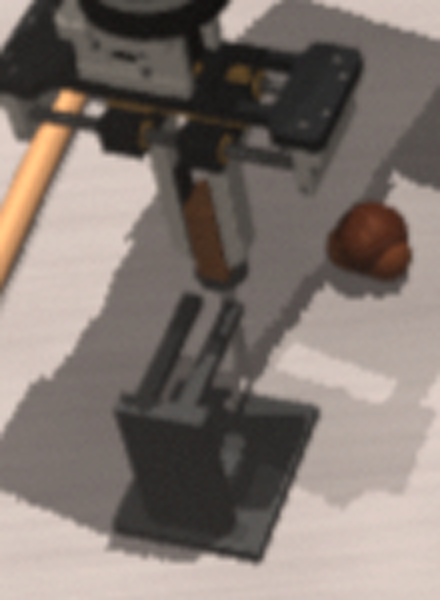

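The collar (220,278) lines up with the slot mouth (prong ends at (193,300) and (234,305)). I'm sliding it in and checking the force.

jog_arm --targets '[[1.5,[0.02,0,-0.7],0],[1.5,[0.04,0,-1.4],0],[1.5,[0.06,0,-2.1],0],[1.5,[0.08,0,-2.8],0],[1.5,[0.1,0,-3.5],0],[1.5,[0.1,0,-4.2],0],[1.5,[0.1,0,-4.4],0],[1.5,[0.1,0,-4.4],0]]'

```text
time_s: 26.9
ee_pos: [0.5224, -0.2589, 0.1594]
eef_rot: [-1.571, -0.0, 1.209]
force: [-0.5, 0.4, -1.8]
grip_width: 0.0178
```

jog_arm --targets '[[1.5,[0,0.2,0],0],[1.5,[0,0.4,0],0],[1.5,[0,0.55,0],0],[1.5,[0,0.65,0],0],[1.5,[0,0.65,0],0]]'

```text
time_s: 27.4
ee_pos: [0.5221, -0.2588, 0.1529]
eef_rot: [-1.571, -0.0, 1.209]
force: [-0.2, 0.0, -2.1]
grip_width: 0.0174
```

jog_arm --targets '[[1.5,[0,0.04,0],0],[1.5,[0,0.04,0],0],[2.6,[0,0.04,0],0],[4,[0,0.04,0],0],[6,[0,0.04,0],0],[7,[0,0.04,0],0],[7,[0,0.04,0],0],[7,[0,0.04,0],0],[7,[0,0.04,0],0]]'

```text
time_s: 28.3
ee_pos: [0.5222, -0.2588, 0.1527]
eef_rot: [-1.571, -0.0, 1.209]
force: [0.3, 0.0, -0.7]
grip_width: 0.0689
```

jog_arm --targets '[[7,[0,-2,0],0],[7,[0,-5,0],0],[7,[0,-9,0],0],[7,[0,-13,0],0],[7,[0,-13,5],0],[7,[0,-13,10],0],[7,[0,-13,10],0],[7,[0,-13,10],0]]'

```text
time_s: 29.1
ee_pos: [0.4284, -0.2234, 0.2834]
eef_rot: [-1.572, 0.0, 1.209]
force: [-0.5, 0.5, -0.3]
grip_width: 0.0701
```

```bash
python3 - <<'E'
from h import *
o=ctrl.get_obs();print(o['ee_pos'],o['force'],o['grip_width'])
S=take('scene');T=take('top')
im=np.clip(S['img'][150:390,170:500,::-1]*1.5,0,255).astype(np.uint8)
cv2.imwrite('pics/g9.png',cv2.resize(im,None,fx=2.4,fy=2.4,interpolation=cv2.INTER_CUBIC))
for n,c in(('S',S),('T',T)):
    P=pts(c).reshape(-1,3)
    for lo,hi in((.172,.185),(.15,.17)):
        m=(abs(P[:,0]-.5225)<.04)&(abs(P[:,1]+.259)<.04)&(P[:,2]>lo)&(P[:,2]<hi);q=P[m]
        if len(q)>4: print(n,lo,len(q),np.round(np.median(q,0),4),np.round(cv2.minAreaRect((q[:,:2]*1000).astype(np.float32))[0],1))
    m=(abs(P[:,0]-.567)<.05)&(abs(P[:,1]+.0115)<.05)&(P[:,2]>.03)&(P[:,2]<.12);q=P[m]
    if len(q)>4:print(n,'basket',len(q),np.round(np.percentile(q,[2,50,98],axis=0),3).tolist())
E
```

```text
[ 0.42835624 -0.22337499  0.28341894] [-0.52626418  0.48517298 -0.34488447] 0.0700939414791793
S 0.172 82 [ 0.5237 -0.2583  0.1764] [ 522.1 -258.2]
S 0.15 80 [ 0.5318 -0.2558  0.1605] [ 528.2 -255.1]
S basket 338 [[0.543, -0.031, 0.031], [0.566, -0.011, 0.043], [0.585, 0.011, 0.082]]
T 0.172 112 [ 0.5219 -0.2567  0.1771] [ 521.  -257.1]
T 0.15 32 [ 0.5162 -0.2499  0.1595] [ 519.  -250.6]
T basket 259 [[0.542, -0.036, 0.032], [0.562, -0.01, 0.045], [0.583, 0.014, 0.085]]
```

View pics/g9.png

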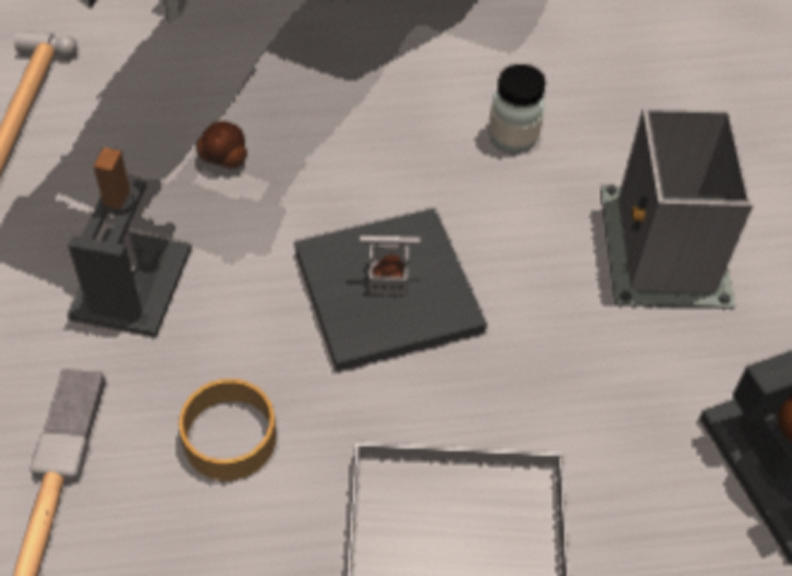

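The rod hangs upright in the fork (handle at (112,178)), the basket stands on the plate (388,270), and the bystanders haven't moved. I'm handing in.

```bash
python3 -c "
from station import ctrl
print(ctrl.hand_in())"
```

```text
the job is handed in; nothing more can be done
None
```

The job is done and handed in at about 29 s of the 72 s allowed; the hand-in reports no verdict.

- **Fetching the basket:** I took the rod from its fork and hooked the basket's bar in the well. I raised it in small steps until I felt the retainer, at a bar top of about 103 mm, with a peak wrist force of about 9 N. I then backed off about 2 mm, drew the bar out through the slot without resistance, and lifted it clear.
- **Placing it:** I set the basket on the bucking plate, drew the hook out backwards and hung the rod back in the fork.
- **Last checks:**
  - The basket stands upright within about 5 mm of the plate's centre.
  - The rod's top is at z = 0.177 m, as at the start, and within about 2 mm of where it first hung.
  - The gripper is open and clear of everything, with the wrist force near zero.
  - In the last picture the jar, sieve, lump, brush, pan and hammer look unmoved; I checked this by eye only, and the pan and brush are cut off at the picture's edge.
- **Checks that failed or disagreed:**
  - My script's check of the basket's position from the top camera failed once, right after unhooking. In the final pictures both cameras agreed.
  - The two cameras differ by about 1 mm on the rod's position, within their calibration.

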